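Reunite the halves of three casting moulds

TASK

The three fired-clay casting moulds on the table have had their upper halves mixed up: two sit on the wrong lower halves, propped up on the keys, and one lies on the table. Put every upper half back on the lower half it was made with, the one whose keys fit its slots, fully closed so that the faces meet all round. Fired clay chips, so lower the halves gently rather than dropping them, and leave the paint bottle, tape roll, paint tube and the two small ink bottles among them where they are.

Things in the scene. Friction and masses are not known exactly. Their poses are not given: they have to be found in the camera images.
- lower_a: Lower mould half A, fixed: clay block 130 (x) x 76 (y) mm on a plywood board 146 x 90 x 8; level parting face 40 mm above the table, long narrow cavity in the middle. 3 tapered keys, 14 mm high, 16 mm across at the foot, 10 at the top, centred 29 mm off the long centre line: +y side at x = -48 and +48 mm, -y side at x = -16. Origin: centre of the underside, on the table; x along the length, z up.
- lower_b: Lower mould half B, fixed: clay block 130 (x) x 76 (y) mm on a plywood board 146 x 90 x 8; level parting face 40 mm above the table, wide rectangular cavity in the middle. 3 tapered keys, 14 mm high, 16 mm across at the foot, 10 at the top, centred 29 mm off the long centre line: +y side at x = -16 mm, -y side at x = -48 and +48. Origin: centre of the underside, on the table; x along the length, z up.
- lower_c: Lower mould half C, fixed: clay block 130 (x) x 76 (y) mm on a plywood board 146 x 90 x 8; level parting face 40 mm above the table, small square cavity in the middle. 3 tapered keys, 14 mm high, 16 mm across at the foot, 10 at the top, centred 29 mm off the long centre line: +y side at x = -48 and +16 mm, -y side at x = +16. Origin: centre of the underside, on the table; x along the length, z up.
- upper_a: Upper half A, loose, ~0.35 kg: clay slab 130 (x) x 76 (y) x 26 mm, 3 slots through it, 20 wide, 19 deep from the long edges: +y side at x = -48 and +48 mm, -y side at x = -16. Wooden grip bar on top 80 x 24 (y) x 34 high, top 60 above origin. Starts flat on the table. Origin: slab underside centre. Fits only lower A, x axes the same way, origin 40 mm straight above its origin; else it rides up on the keys.
- upper_b: Upper half B, loose, ~0.35 kg: clay slab 130 (x) x 76 (y) x 26 mm, 3 slots through it, 20 wide, 19 deep from the long edges: +y side at x = -16 mm, -y side at x = -48 and +48. Wooden grip bar on top 80 x 24 (y) x 34 high, top 60 above origin. Starts on the keys of lower A, 54 mm up. Origin: slab underside centre. Fits only lower B, x axes the same way, origin 40 mm straight above its origin; else it rides up on the keys.
- upper_c: Upper half C, loose, ~0.35 kg: clay slab 130 (x) x 76 (y) x 26 mm, 3 slots through it, 20 wide, 19 deep from the long edges: +y side at x = -48 and +16 mm, -y side at x = +16. Wooden grip bar on top 80 x 24 (y) x 34 high, top 60 above origin. Starts on the keys of lower B, 54 mm up. Origin: slab underside centre. Fits only lower C, x axes the same way, origin 40 mm straight above its origin; else it rides up on the keys.
- paint_bottle: Full squeeze bottle of paint, standing fast, white shoulder, 66 mm across, 154 mm high, standing in the row nearer the robot. A bystander to leave alone. Origin: centre of the underside.
- tape_roll: Roll of masking tape lying flat, 94 mm across, 25 mm high, in the row nearer the robot. A bystander to leave alone. Origin: centre of the underside.
- ink_bottle: Small dropper bottle, 25 mm across, 80 mm high, standing between two lower halves. A bystander to leave alone. Origin: centre of the underside.
- paint_tube: Paint tube lying between two lower halves, 116 mm long (along its y), 42 mm wide, 34 mm high. A bystander to leave alone. Origin: centre of the underside.
- plum_bottle: Second small dropper bottle, stuck fast, 25 mm across, 80 mm high, standing before the paint tube. A bystander to leave alone. Origin: centre of the underside.

How it is judged:
At the end, for the whole second after the job is handed in: Each upper half A, B, C lies at rest on its own lower half: origin 37.5 to 42.5 mm above that of the lower half (faces together), within 4.5 mm of it horizontally, long axes within 0.10 rad, level within 0.03 rad (z of upper_a in the frame of lower_a between 0.0375 and 0.0425 m and horizontal distance between upper_a and lower_a below 0.0045 m and angle between the x axis of upper_a and the x axis of lower_a, either way round below 0.1 rad and angle between each of upper_a, upper_b, upper_c's own z axis and vertical below 0.03 rad and linear speed of each of upper_a, upper_b, upper_c below 0.02 m/s and z of upper_b in the frame of lower_b between 0.0375 and 0.0425 m and horizontal distance between upper_b and lower_b below 0.0045 m and angle between the x axis of upper_b and the x axis of lower_b, either way round below 0.1 rad and z of upper_c in the frame of lower_c between 0.0375 and 0.0425 m and horizontal distance between upper_c and lower_c below 0.0045 m and angle between the x axis of upper_c and the x axis of lower_c, either way round below 0.1 rad); the robot touches nothing.
It fails at once if an upper half is dropped: falls out of the fingers faster than 0.4 m/s (a drop of about 10 mm) ((contact force between the fingers and upper_a below 0.1 N and linear speed of upper_a above 0.4 m/s) or (contact force between the fingers and upper_b below 0.1 N and linear speed of upper_b above 0.4 m/s) or (contact force between the fingers and upper_c below 0.1 N and linear speed of upper_c above 0.4 m/s)).
It fails at once if a bystander (paint bottle, tape, ink bottles, paint tube) is moved by more than 25 mm (distance of any of paint_bottle, tape_roll, ink_bottle, paint_tube, plum_bottle from where it was at the start of the episode above 0.025 m).
It also fails if it takes over 69 s, if anything falls off the work surface, if the arm or the gripper's body presses on something with over 40 N, if the wrist force passes 120 N, or if a joint passes its speed limit or range.

ROBOT

A 7-joint arm with a two-finger parallel gripper is mounted at the origin on the work surface; the furniture and walls round the work are solid. World frame = base frame: x ahead of the robot, y to its left, z up, the work surface at z = 0. Lengths are in m, angles in rad, forces in N, time in s.
With the tool pointing down it reaches from about 0.425 to 0.875 m from the base axis. Payload 4.7 kg.
Tool frame: the origin (TCP) lies midway between the tips of the shut fingers; the grasp point (between the pads) lies 19 mm behind it (ctrl.grip_point_offset is the distance from the TCP to the grasp point, in m); z points along the fingers, y is the line along which they close (so a half turn about z gives the same grasp; the last joint's range is limited). The gripper opens to 87 mm and grips with 3 to 60 N. Pads are 19 mm wide; open, the fingers measure 117 mm over their backs; the gripper's body (75 mm by 190 mm) begins 51 mm behind the grasp point.
Start: joints at [1.124, 0.321, -0.07, 1.45, 0.023, 1.371, -0.057], TCP at [0.289, -0.582, 0.223] pointing down, gripper open.
Joint ranges: [-2.86, 2.86], [-0.3, 2.09], [-1.38, 1.24], [0.06, 2.45], [-1.56, 4.7], [0.09, 2.05], [-2.69, 2.69]. Speed limits (rad/s): [2.57, 2.57, 3.14, 3.14, 3.14, 3.14, 3.14].

INTERFACE

Orientations are given as a rotation vector (axis times angle).
In Python, from bench import ctrl gives the robot as it stands.
- The arm moves only by the tool move_arm, never from a script. Its argument "increments" is text: rows parted by semicolons, each of 7 numbers parted by spaces: the shift along the world's x, y, z in mm, then the turn, a rotation vector about the world's x, y, z in degrees, then the closure in counts, from 0 (fully open) to 255 (shut). A call has exactly 8 rows; each row shifts and turns the commanded pose from where the row before left it; what a row does not reach is not made up. A row lasts 1/12 s, in which the tool goes at most 41.7 mm and 7.16 degrees, less where a joint would pass 70% of its speed; a pose out of reach is approached as far as the arm can. A call with a gripper value outside its range is refused whole. The fingers move at their own pace and stop on an object; "grip_force" is the grip in N (left out, the last holds). Time passes only in rows, so rows that do not move let the fingers close, or fill a call up. It gives the time, the measured TCP pose, the force, the opening and the grip force at its end, in the units of the state.
- ctrl.get_state(): the state, without advancing time (a new reading comes with each control period).
- ctrl.get_image(name): name is "scene" or "top" or "wrist"; returns a dict with "frame" (384x512x3 uint8, red, green, blue), "depth" (384x512 float32, m along the optical axis (not along the pixel's ray), 0 where there is no reading), "fx", "fy", "cx", "cy" (pixels), "position" and "orientation" of the camera in the world. Camera axes: x right, y down, z forward; pixel columns grow to the right and rows downward; lengths in m; the calibration is good to about 2 mm. A picture is of the moment at which its call begins.
- ctrl.close_job(): hands the job in; it is judged then, once.
Trained networks look in a picture, given as the dict that the camera call returned (one of the last four; its "shot" number tells which), for a name from the list of things; names that differ only in an ending like _2 or _b are one class to them, and where a whole thing is asked for, a point or a joint stands for the part that bears it (a point fixed in the world has none). Each returns a list of dicts, best first, with "score" (0 to 1); they miss things now and then, are a little off and sometimes report something else, mostly with a low value. They report only what shows in the picture. A call takes as long as a camera call.
- ctrl.find_in(target, picture): "centre" ([x, y, z] in m, in world coordinates, good to about 4 mm: the middle of the surface that is visible of it).
- ctrl.silhouettes(target, picture): "region" (384x512 bool, what is visible of it).
The state is a dict: "time": time; "joint_positions": joint angles; "qd": joint speeds; "joint_torque": joint torques, N m; "position": TCP position; "tool_rot": TCP orientation; "ft_force": force on the tool from outside, world axes, zero at the start; "torque": the same for the moment, N m; "grip_width": opening from 0.0 (shut) to 1.0 (fully open); "grip_force": force on a finger pad.
Only numpy, scipy, OpenCV 4.12 (cv2) and the standard library are available. Lean on these libraries where they do the work, as an engineer would, in place of code of your own. Each camera call takes 0.05 s, during which the arm holds its last target. There are 200 camera calls.

## Working session

There is one attempt and no reset: what is moved stays moved. The work goes in short steps, Python scripts to look and compute and a tool call to move; the robot and the scene stay as the last step left them, time stands still between calls to the robot, and variables do not carry over. Pictures are saved under pics/ and viewed, at most 10 in all, crops included, and the job is handed in when it is done.

Besides the shell and the picture viewer there is one more tool, called after "Emit:" as name(argument=value, ...) on one line, values as JSON. move_arm: Moves the arm, as the interface text tells. Its arguments: {"type":"object","properties":{"increments":{"type":"string"},"grip_force":{"type":"number"}},"required":["increments"]}

```bash
mkdir -p pics; ls; cat > h.py <<'E'
import numpy as np, cv2
from bench import ctrl
from scipy.spatial.transform import Rotation as R
def rot(o):
    o=np.asarray(o,float)
    return o if o.shape==(3,3) else (R.from_rotvec(o).as_matrix() if o.size==3 else R.from_quat(o).as_matrix())
def cloud(im):
    d=im["depth"]; v,u=np.mgrid[:d.shape[0],:d.shape[1]]
    P=np.stack([(u-im["cx"])/im["fx"]*d,(v-im["cy"])/im["fy"]*d,d],-1)
    W=P@rot(im["orientation"]).T+np.asarray(im["position"]); W[d==0]=np.nan
    return W
def save(im,n): cv2.imwrite("pics/"+n,im["frame"][...,::-1])
E
python3 - <<'E'
from h import *
for n in("top","scene"):
    im=ctrl.get_image(n); save(im,n+"0.png"); print(n,im["position"],im["orientation"],im["fx"])
    np.savez(n+"0.npz",W=cloud(im),F=im["frame"])
s=ctrl.get_state(); print({k:np.round(v,3) for k,v in s.items()})
E
```

```text
pics
top [0.36208462 0.0152939  1.16822579] [-2.18380807  2.13194333 -0.18758095] 475.3058195721049
scene [0.30882527 0.48490125 0.72859406] [-0.60939078  2.77418624 -0.98605857] 379.54419257415736
{'time': np.float64(0.1), 'joint_positions': array([ 1.124,  0.322, -0.07 ,  1.452,  0.023,  1.371, -0.057]), 'qd': array([ 0.001, -0.003,  0.001, -0.002,  0.   , -0.   , -0.001]), 'joint_torque': array([-1.0000e-03, -4.9257e+01, -4.0600e-01, -3.1340e+01, -6.4000e-02,
        3.9000e-02,  0.0000e+00]), 'position': array([ 0.289, -0.582,  0.222]), 'tool_rot': array([-3.057e+00, -7.170e-01,  1.000e-03]), 'ft_force': array([ 0.533,  0.522, -0.067]), 'torque': array([-0.011,  0.023, -0.047]), 'grip_force': np.float64(0.0), 'grip_width': np.float64(1.0)}
```

View pics/top0.png

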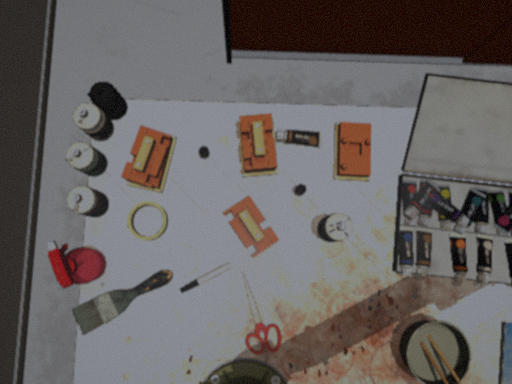

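View pics/scene0.png

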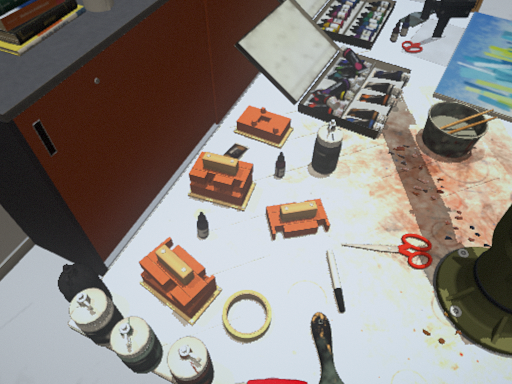

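The top view shows upper A on the table at (250,225), bare lower C at (353,150), and stacks at (257,145) and (150,157). The ink bottles are at (204,152) and (300,189), the tube at (297,138), the paint bottle at (335,228) and the tape at (147,221). Next I'll measure them.

```bash
python3 - <<'E'
from h import *
D=np.load("top0.npz"); W=D["W"];F=D["F"].astype(int)
Z=W[...,2]; 
def rect(m,n):
    k,l,st,c=cv2.connectedComponentsWithStats(m.astype(np.uint8))
    for i in range(1,k):
        if st[i,4]<60: continue
        p=W[l==i]; r=cv2.minAreaRect((p[:,:2]*1000).astype(np.float32))
        print(n,np.round(c[i]),st[i,4],"c",np.round(r[0],1),"size",np.round(r[1],1),"ang",round(r[2],1),"z",np.round(np.median(p[:,2]),4))
roi=np.zeros(Z.shape,bool); roi[95:280,110:400]=1
rect(roi&(Z>.098)&(Z<.125),"bar114")
rect(roi&(Z>.070)&(Z<.090),"slab80")
rect(roi&(Z>.048)&(Z<.07),"bar60")
rect(roi&(Z>.032)&(Z<.047),"face40")
rect(roi&(Z>.015)&(Z<.032),"slab26/tape/tube")
rect(roi&(Z>.13),"tall")
print("table",np.nanmedian(Z[roi]))
# zoom pic
c=cv2.resize(D["F"][95:275,115:385],None,fx=2.9,fy=2.9,interpolation=cv2.INTER_CUBIC)
cv2.imwrite("pics/zoom.png",np.clip(c[...,::-1].astype(float)*1.3,0,255))
E
```

```text
bar114 [112.  99.] 64 c [700.  319.8] size [ 9.6 26.5] ang 77.7 z 0.1097
bar114 [258. 139.] 374 c [619.9 -15.8] size [81.5 24. ] ang 6.7 z 0.112
bar114 [143. 154.] 417 c [576.9 243.4] size [25.7 79.2] ang 72.9 z 0.1119
bar114 [338. 227.] 515 c [ 421.7 -199.2] size [58.  61.5] ang 2.1 z 0.1173
slab80 [116. 104.] 75 c [701.6 319.3] size [ 9.8 46.1] ang 64.5 z 0.0821
slab80 [258. 142.] 1198 c [619.9 -15.9] size [131.6  76. ] ang 6.7 z 0.0784
slab80 [146. 157.] 1195 c [576.9 243. ] size [ 77.3 129.5] ang 72.9 z 0.0786
slab80 [326. 230.] 79 c [ 415.4 -182.5] size [63.3 29.5] ang 21.6 z 0.084
bar60 [118. 107.] 71 c [700.9 320.7] size [13.3 51.1] ang 63.0 z 0.0607
bar60 [251. 226.] 351 c [423.3  -4.8] size [79.6 24.2] ang 35.2 z 0.0578
face40 [355. 149.] 1437 c [ 618.1 -254.9] size [ 77.4 130.8] ang 88.5 z 0.0382
face40 [156. 178.] 136 c [548.2 224.6] size [26.6 74.1] ang 78.3 z 0.0381
slab26/tape/tube [295. 137.] 399 c [ 647.1 -110.3] size [95.8 35.3] ang 88.3 z 0.0244
slab26/tape/tube [341. 162.] 65 c [ 592.4 -220.4] size [98.  34.5] ang 21.0 z 0.0235
slab26/tape/tube [164. 165.] 72 c [568.6 207.9] size [  7.5 121.4] ang 75.2 z 0.0237
slab26/tape/tube [354. 149.] 137 c [ 620.1 -256.9] size [29.3 27.4] ang 88.6 z 0.0225
slab26/tape/tube [397. 239.] 229 c [ 419.1 -362.8] size [ 11.9 194.2] ang 86.4 z 0.0235
slab26/tape/tube [251. 226.] 1160 c [423.5  -4.7] size [130.3  76.1] ang 35.3 z 0.0242
slab26/tape/tube [146. 221.] 441 c [431.1 243.9] size [92.1 92. ] ang 64.9 z 0.0226
tall [340. 226.] 66 c [ 424.7 -194.3] size [28.1 16.4] ang 69.5 z 0.1436
table -0.001006130203131006[ WARN:0@0.931] global loadsave.cpp:1063 imwrite_ Unsupported depth image for selected encoder is fallbacked to CV_8U.
```

View pics/zoom.png

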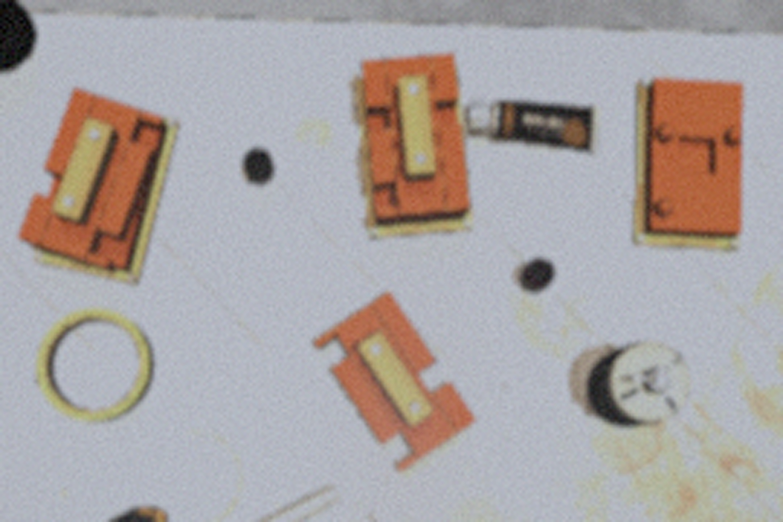

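The zoom puts upper B on the left stack (lower A, yaw about -17°) and upper C on the middle one (lower B, yaw 6.7°). Lower C's keys match x pointing up (yaw -1.5°), and upper A is at yaw 35°. I'll move towards upper C.

Emit:
move_arm(increments="20 34 0 0 0 -1.2 0;20 34 0 0 0 -1.2 0;20 34 0 0 0 -1.2 0;20 34 0 0 0 -1.2 0;20 34 0 0 0 -1.2 0;20 34 0 0 0 -1.2 0;20 34 0 0 0 -1.2 0;20 34 0 0 0 -1.2 0", grip_force=40)

```text
time: 0.77
position: [0.4494, -0.3083, 0.2223]
tool_rot: [-3.108, -0.457, 0.001]
ft_force: [1.2, 0.4, 1.1]
grip_width: 1.0
grip_force: 0.0
```

```bash
python3 - <<'E'
from h import *
W=np.load("top0.npz")["W"]; P=W.reshape(-1,3)
m=(P[:,0]>.45)&(P[:,0]<.85)&(P[:,1]<-.33)&(P[:,1]>-.5)
for y in np.arange(-.5,-.32,.02):
    q=P[(abs(P[:,1]-y)<.01)&(P[:,0]>.45)&(P[:,0]<.9)]; print(round(y,2),np.round(np.nanmax(q[:,2]),3),end=" ; ")
for n,(u,v) in dict(ink=(204,152),plum=(300,189)).items(): print(n,np.round(W[v-2:v+3,u-2:u+3].reshape(-1,3).max(0),3))
q=P[(P[:,0]>.5)&(P[:,0]<1.3)&(abs(P[:,1])<.4)&(P[:,2]>.13)]; print("cab",np.round(np.nanmin(q,0),3))
E
```

```text
-0.5 0.165 ; -0.48 0.165 ; -0.46 0.166 ; -0.44 0.165 ; -0.42 0.167 ; -0.4 0.166 ; -0.38 0.162 ; -0.36 0.072 ; -0.34 0.005 ; ink [nan nan nan]
plum [nan nan nan]
cab [ 0.553 -0.4    0.13 ]
```

Emit:
move_arm(increments="21 35 0 0 0 -1.25 0;21 35 0 0 0 -1.25 0;21 35 0 0 0 -1.25 0;21 35 0 0 0 -1.25 0;21 35 0 0 0 -1.25 0;21 35 0 0 0 -1.25 0;21 35 0 0 0 -1.25 0;21 35 0 0 0 -1.25 0")

```text
time: 1.43
position: [0.6175, -0.0286, 0.2222]
tool_rot: [3.136, 0.184, -0.001]
ft_force: [0.2, -0.6, 0.9]
grip_width: 0.993
grip_force: 0.0
```

Emit:
move_arm(increments="2.4 12.7 -10 0 0 0 0;0 0 -10 0 0 0 0;0 0 0 0 0 0 0;0 0 0 0 0 0 0;0 0 0 0 0 0 0;0 0 0 0 0 0 0;0 0 0 0 0 0 0;0 0 0 0 0 0 0")

```text
time: 2.1
position: [0.6195, -0.0186, 0.2032]
tool_rot: [3.136, 0.184, 0.001]
ft_force: [0.4, 0.4, 0.2]
grip_width: 1.001
grip_force: 0.0
```

```bash
cat >> h.py <<'E'
def rects(W,lo,hi,n,minpx=60,box=None,show=True):
    Z=W[...,2]; m=(Z>lo)&(Z<hi)
    if box: m&=(abs(W[...,0]-box[0])<box[2])&(abs(W[...,1]-box[1])<box[2])
    k,l,st,c=cv2.connectedComponentsWithStats(m.astype(np.uint8))
    for i in range(1,k):
        if st[i,4]<minpx: continue
        p=W[l==i]; r=cv2.minAreaRect((p[:,:2]*1000).astype(np.float32))
        print(n,np.round(c[i]),st[i,4],"c",np.round(r[0],1),"size",np.round(r[1],1),"ang",round(r[2],1),"z",np.round(np.median(p[:,2]),4))
def st():
    s=ctrl.get_state(); v=s["tool_rot"]; M=rot(v)
    print("t",round(float(s["time"]),2),"tcp",np.round(np.array(s["position"])*1000,1),"yaw",round(np.degrees(np.arctan2(M[1,0],M[0,0])),2),"tilt",np.round(M[:,2],4),"f",np.round(s["ft_force"],1),"w",round(float(s["grip_width"]),3),"q",np.round(s["joint_positions"],2))
E
python3 - <<'E'
from h import *
st(); im=ctrl.get_image("wrist"); save(im,"w1.png"); W=cloud(im); print(im["position"],im["fx"])
b=(.62,-.016,.12)
rects(W,.100,.13,"bar",200,b);rects(W,.070,.09,"slab",200,b)
E
```

```text
t 2.1 tcp [619.5 -18.6 203.2] yaw 6.71 tilt [ 9.e-04 -5.e-04 -1.e+00] f [0.4 0.4 0.2] w 1.001 q [ 0.37  0.3  -0.47  1.55  0.14  1.33 -1.57]
[ 0.69924579 -0.00918962  0.36618341] 295.5732552071353
bar [253. 190.] 2310 c [622.6 -15.9] size [79.2 24. ] ang 7.0 z 0.1147
slab [254. 175.] 6249 c [621.7 -15.9] size [130.5  76. ] ang 6.8 z 0.0808
```

View pics/w1.png

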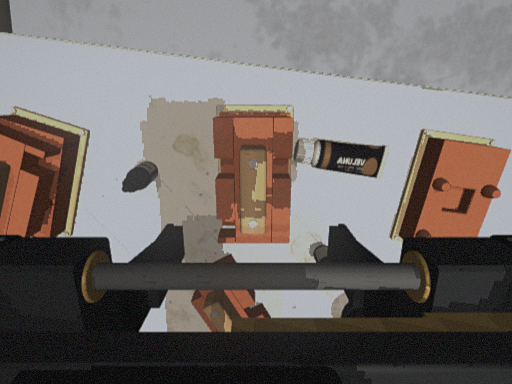

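Emit:
move_arm(increments="2 2.7 -25 0 0 0 0;0 0 -25 0 0 0 0;0 0 -25 0 0 0 0;0 0 -20 0 0 0 0;0 0 -12 0 0 0 0;0 0 -6 0 0 0 0;0 0 0 0 0 0 0;0 0 0 0 0 0 0")

```text
time: 2.82
position: [0.6221, -0.0148, 0.0905]
tool_rot: [3.136, 0.186, 0.002]
ft_force: [0.4, 0.4, 0.5]
grip_width: 0.997
grip_force: 0.0
```

Emit:
move_arm(increments="0 -1 -2 0 0 0 255;0 0 0 0 0 0 255;0 0 0 0 0 0 255;0 0 0 0 0 0 255;0 0 0 0 0 0 255;0 0 0 0 0 0 255;0 0 0 0 0 0 255;0 0 0 0 0 0 255")

```text
time: 3.48
position: [0.6214, -0.0158, 0.0876]
tool_rot: [3.136, 0.186, -0.0]
ft_force: [-0.2, 0.4, -0.7]
grip_width: 0.478
grip_force: 0.0
```

Emit:
move_arm(increments="0 0 0 0 0 0 255;0 0 0 0 0 0 255;0 0 0 0 0 0 255;0 0 0 0 0 0 255;0 0 0 0 0 0 255;0 0 0 0 0 0 255;0 0 10 0 0 0 255;0 0 15 0 0 0 255")

```text
time: 4.15
position: [0.619, -0.016, 0.1104]
tool_rot: [-3.135, -0.187, 0.009]
ft_force: [-0.5, -0.2, -4.0]
grip_width: 0.27
grip_force: 40.0
```

Emit:
move_arm(increments="0 0 10 0 0 0 255;0 0 10 0 0 0 255;0 -10 5 0 0 -1 255;0 -20 0 0 0 -1 255;0 -25 0 0 0 -1 255;0 -25 0 0 0 -1 255;0 -10 0 0 0 0 255;0 0 0 0 0 0 255")

```text
time: 4.82
position: [0.62, -0.1138, 0.1365]
tool_rot: [3.137, 0.062, -0.004]
ft_force: [0.7, -1.1, -5.1]
grip_width: 0.27
grip_force: 40.0
```

```bash
python3 - <<'E'
from h import *
st()
for n in("wrist","top"):
    im=ctrl.get_image(n); W=cloud(im); save(im,n+"2.png"); np.savez(n+"2.npz",W=W,F=im["frame"])
    rects(W,.098,.118,n+" slab",200,(.62,-.106,.13))
    rects(W,.032,.047,n+" faceB",100,(.62,-.016,.09))
    rects(W,.032,.047,n+" faceC",100,(.62,-.255,.09))
E
```

```text
t 4.82 tcp [ 620.  -113.8  136.5] yaw 2.28 tilt [-0.0022 -0.0038 -1.    ] f [ 0.7 -1.1 -5.1] w 0.27 q [ 0.47  0.36 -0.41  1.6   0.16  1.21 -1.51]
wrist faceB [146. 170.] 8452 c [630.7 -15.6] size [118.7  77.5] ang 6.3 z 0.0408
wrist faceC [411. 186.] 9122 c [ 621.4 -255.1] size [ 77.4 127.6] ang 88.6 z 0.0409
top faceB [255. 147.] 1010 c [622.8 -16.6] size [131.3  76. ] ang 6.4 z 0.0384
```

View pics/wrist2.png

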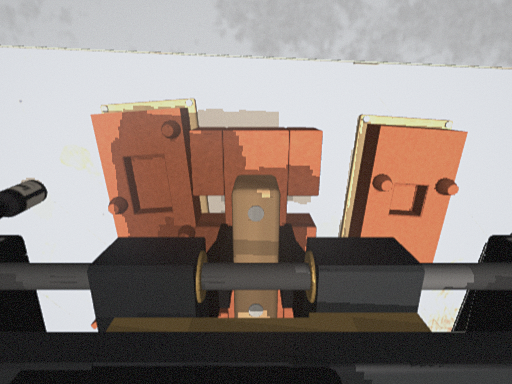

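The picture shows bare lower B at (145,165) with keys on the left at (118,205) and right at (170,130) and (185,235), so its x points up. Lower C is at (411,186), also x up.

```bash
python3 - <<'E'
from h import *
for n in("wrist","top"):
    W=np.load(n+"2.npz")["W"]
    rects(W,.118,.136,n+" slab",200,(.62,-.114,.11))
    rects(W,.150,.170,n+" bar",80,(.62,-.114,.06))
    rects(W,.048,.056,n+" key",8,(.618,-.255,.09))
    rects(W,.048,.056,n+" keyB",8,(.618,-.016,.09))
    rects(W,.015,.030,n+" cav",30,(.618,-.255,.03))
W=np.load("top0.npz")["W"]
rects(W,.046,.056,"top0 key",4,(.618,-.255,.09))
rects(W,.015,.030,"top0 cav",30,(.618,-.255,.03))
E
```

```text
wrist slab [256. 169.] 9235 c [ 647.7 -112.8] size [76.5 76.2] ang 2.3 z 0.1295
wrist slab [283. 309.] 201 c [ 571.1 -135.4] size [22.9 10.9] ang 6.8 z 0.13
wrist bar [255. 226.] 4438 c [ 641. -113.] size [40.6 46.2] ang 1.9 z 0.1634
wrist bar [255. 303.] 1221 c [ 596.5 -114.6] size [19.2 24.2] ang 4.1 z 0.1638
wrist key [384. 184.] 194 c [ 637.4 -225.5] size [11.  13.4] ang 74.3 z 0.0538
wrist key [449. 188.] 209 c [ 635.9 -282.6] size [13.1 11.1] ang 17.0 z 0.0536
wrist keyB [170. 130.] 221 c [676.3 -40.7] size [13.3 13.3] ang 70.5 z 0.0539
wrist keyB [116. 207.] 197 c [606.7   8.9] size [13.4 12.1] ang 18.2 z 0.0535
wrist keyB [185. 233.] 114 c [584.  -50.6] size [ 7.9 13. ] ang 2.6 z 0.0521
wrist cav [405. 198.] 711 c [ 617.9 -258.3] size [25.7 27.4] ang 88.2 z 0.0251
top slab [294. 157.] 302 c [577.  -97.5] size [48.4 47.7] ang 0.5 z 0.1272
top key [369. 142.] 13 c [ 632.6 -285.7] size [8.6 7.4] ang 23.8 z 0.0513
top keyB [246. 150.] 22 c [603.2  10.7] size [11.6 10.1] ang 53.8 z 0.0519
top keyB [271. 161.] 20 c [578.3 -50.3] size [ 9.  10.2] ang 48.2 z 0.0515
top0 key [344. 141.] 24 c [ 634.1 -225.6] size [12.9 10.2] ang 16.8 z 0.0506
top0 key [368. 142.] 22 c [ 631.8 -284.1] size [10.8 11.4] ang 76.7 z 0.0503
top0 key [343. 167.] 25 c [ 570.1 -224. ] size [10.2 12. ] ang 45.9 z 0.0503
top0 cav [354. 149.] 130 c [ 620.5 -257.3] size [27.1 28.4] ang 2.1 z 0.0224
```

Emit:
move_arm(increments="0 -20 0 0 0 -0.7 255;0 -30 0 0 0 -1 255;0 -30 0 0 0 -1 255;0 -30 0 0 0 -1 255;-0.5 -21 0 0 0 0 255;0 -10.2 -10 0 0 0 255;0 0 -10 0 0 0 255;0 0 -10 0 0 0 255")

```text
time: 5.58
position: [0.6207, -0.245, 0.1058]
tool_rot: [-3.139, 0.023, 0.002]
ft_force: [0.2, 0.5, -5.2]
grip_width: 0.277
grip_force: 40.0
```

Emit:
move_arm(increments="0 0 -10 0 0 0 255;0 0 -3 0 0 0 255;0 0 0 0 0 0 255;0 0 0 0 0 0 255;0 0 0 0 0 0 255;0 0 0 0 0 0 255;0 0 0 0 0 0 255;0 0 0 0 0 0 255")

```text
time: 6.25
position: [0.6212, -0.2471, 0.0951]
tool_rot: [3.141, -0.025, 0.001]
ft_force: [-0.6, 0.4, -4.0]
grip_width: 0.277
grip_force: 40.0
```

```bash
python3 - <<'E'
from h import *
st()
im=ctrl.get_image("wrist"); W=cloud(im)
rects(W,.074,.096,"slab",200,(.62,-.255,.09))
rects(W,.03,.046,"face",100,(.62,-.255,.09))
E
```

```text
t 6.25 tcp [ 621.2 -247.1   95.1] yaw -0.9 tilt [ 7.e-04 -4.e-04 -1.e+00] f [-0.6  0.4 -4. ] w 0.277 q [ 0.6   0.46 -0.34  1.54  0.16  1.16 -1.36]
slab [255. 170.] 9334 c [ 648.8 -247.5] size [76.2 76.8] ang 88.9 z 0.0883
slab [283. 309.] 202 c [ 571.4 -266.3] size [22.9 10.9] ang 0.9 z 0.0884
face [300. 206.] 366 c [ 622.6 -282.2] size [22.3 20.8] ang 86.6 z 0.041
face [220. 206.] 100 c [ 627.8 -220.1] size [ 5.7 15. ] ang 88.5 z 0.0409
```

Emit:
move_arm(increments="-1 -4 0 0 0 -0.5 255;-0.7 -4 0 0 0 0 255;0 0 0 0 0 0 255;0 0 0 0 0 0 255;0 0 0 0 0 0 255;0 0 0 0 0 0 255;0 0 0 0 0 0 255;0 0 0 0 0 0 255")

```text
time: 6.97
position: [0.6193, -0.2548, 0.0946]
tool_rot: [-3.141, 0.038, 0.0]
ft_force: [-0.6, 0.2, -4.9]
grip_width: 0.272
grip_force: 40.0
```

Emit:
move_arm(increments="0 0 -3 0 0 0 255;0 0 -3 0 0 0 255;0 0 -3 0 0 0 255;0 0 -2 0 0 0 255;0 0 -2 0 0 0 255;0 0 -2 0 0 0 255;0 0 0 0 0 0 255;0 0 0 0 0 0 255")

```text
time: 7.63
position: [0.6191, -0.255, 0.0794]
tool_rot: [-3.141, 0.038, 0.0]
ft_force: [-0.5, 0.5, -4.0]
grip_width: 0.273
grip_force: 40.0
```

No contact and past the key tops, so I'll close the rest.

Emit:
move_arm(increments="0 0 -2 0 0 0 255;0 0 -1 0 0 0 255;0 0 -1 0 0 0 255;0 0 -1 0 0 0 255;0 0 -0.7 0 0 0 255;0 0 0 0 0 0 255;0 0 0 0 0 0 255;0 0 0 0 0 0 255")

```text
time: 8.3
position: [0.6193, -0.2551, 0.074]
tool_rot: [3.141, -0.038, 0.0]
ft_force: [0.0, -1.0, -4.6]
grip_width: 0.276
grip_force: 40.0
```

Emit:
move_arm(increments="0 0 -0.5 0 0 0 255;0 0 -0.5 0 0 0 255;0 0 0 0 0 0 255;0 0 0 0 0 0 255;0 0 0 0 0 0 200;0 0 0 0 0 0 150;0 0 0 0 0 0 80;0 0 0 0 0 0 0")

```text
time: 8.97
position: [0.6198, -0.2552, 0.0733]
tool_rot: [3.141, -0.038, 0.002]
ft_force: [-0.8, -0.2, -0.4]
grip_width: 0.418
grip_force: 0.0
```

Emit:
move_arm(increments="0 0 0 0 0 0 0;0 0 0 0 0 0 0;0 0 0 0 0 0 0;0 0 0 0 0 0 0;0 0 10 0 0 0 0;0 0 20 0 0 0 0;0 10 25 0 0 0 0;0 20 25 0 0 -1 0")

```text
time: 9.63
position: [0.6182, -0.2284, 0.1538]
tool_rot: [3.139, -0.074, -0.002]
ft_force: [0.2, -0.4, 0.3]
grip_width: 0.976
grip_force: 0.0
```

```bash
python3 - <<'E'
from h import *
st()
im=ctrl.get_image("wrist"); W=cloud(im)
rects(W,.055,.075,"slab",200,(.62,-.255,.09))
rects(W,.09,.11,"bar",100,(.62,-.255,.09))
E
```

```text
t 9.63 tcp [ 618.2 -228.4  153.8] yaw -2.69 tilt [-0.0011 -0.0018 -1.    ] f [ 0.2 -0.4  0.3] w 0.976 q [ 0.58  0.4  -0.35  1.5   0.14  1.26 -1.4 ]
slab [285. 181.] 7798 c [ 619.8 -255.1] size [ 76.2 130.4] ang 88.6 z 0.0668
bar [289. 202.] 3029 c [ 620.3 -255.1] size [24.2 79.9] ang 88.6 z 0.1007
```

Emit:
move_arm(increments="-2.4 20 5 0 0 -0.9 0;-2.4 30 5 0 0 -0.9 0;-2.4 30 5 0 0 -0.9 0;-2.4 30 5 0 0 -0.9 0;-2.4 30 5 0 0 -0.9 0;-2.4 30 5 0 0 -0.9 0;-2.4 30 5 0 0 -0.9 0;-2.4 30 5 0 0 -0.9 0")

```text
time: 10.35
position: [0.5999, 0.0066, 0.1941]
tool_rot: [3.13, -0.263, 0.002]
ft_force: [0.5, 0.4, 0.5]
grip_width: 0.998
grip_force: 0.0
```

Emit:
move_arm(increments="-2.4 30 0 0 0 -0.9 0;-2.4 30 0 0 0 -0.9 0;-2.4 30 0 0 0 -0.9 0;-2.4 30 0 0 0 -0.9 0;-2.4 30 0 0 0 -0.9 0;-2.4 30 0 0 0 -0.9 0;-2.4 30 0 0 0 -0.9 0;-2.4 20 0 0 0 -0.9 0")

```text
time: 11.02
position: [0.5799, 0.2391, 0.1939]
tool_rot: [-3.106, 0.454, -0.001]
ft_force: [-0.2, 0.8, 0.0]
grip_width: 0.997
grip_force: 0.0
```

```bash
python3 - <<'E'
from h import *
im=ctrl.get_image("wrist");st(); W=cloud(im)
b=(.578,.243,.11)
rects(W,.100,.13,"bar",200,b);rects(W,.070,.09,"slab",200,b)
E
```

```text
t 11.07 tcp [578.4 243.8 194. ] yaw -16.39 tilt [ 1.0e-04  5.4e-03 -1.0e+00] f [-1.3  3.5  1. ] w 0.996 q [ 0.01  0.34 -0.56  1.54  0.18  1.32 -2.42]
bar [ 99. 147.] 1060 c [660.8 348.2] size [42.7  9.5] ang 0.2 z 0.1185
bar [251. 198.] 2453 c [579.8 243.6] size [24.  79.8] ang 73.2 z 0.1147
bar [179. 320.] 382 c [480.9 349.1] size [26.3  8.3] ang 7.2 z 0.113
slab [120. 134.] 665 c [665.6 349. ] size [22.1 57. ] ang 67.6 z 0.0818
slab [250. 181.] 6553 c [579.4 243.8] size [ 76.2 130.4] ang 73.0 z 0.0808
slab [187. 299.] 274 c [482.1 346.4] size [28.5  5.2] ang 19.8 z 0.0816
```

Emit:
move_arm(increments="1 0 -25 0 0 -0.6 100;0 0 -25 0 0 0 100;0 0 -25 0 0 0 100;0 0 -15 0 0 0 100;0 0 -10 0 0 0 100;0 0 -5 0 0 0 100;0 0 0 0 0 0 100;0 0 0 0 0 0 100")

```text
time: 11.73
position: [0.5825, 0.2353, 0.089]
tool_rot: [-3.105, 0.475, -0.002]
ft_force: [0.3, 0.2, 0.3]
grip_width: 0.618
grip_force: 0.0
```

Emit:
move_arm(increments="-1.5 4 -0.5 0 0 0.4 100;-1.4 4.4 -0.5 0 0 0 100;0 0 0 0 0 0 100;0 0 0 0 0 0 100;0 0 0 0 0 0 100;0 0 0 0 0 0 255;0 0 0 0 0 0 255;0 0 0 0 0 0 255")

```text
time: 12.4
position: [0.579, 0.2431, 0.0869]
tool_rot: [3.107, -0.465, -0.0]
ft_force: [0.2, -0.0, -0.2]
grip_width: 0.46
grip_force: 0.0
```

Emit:
move_arm(increments="0 0 0 0 0 0 255;0 0 0 0 0 0 255;0 0 0 0 0 0 255;0 0 0 0 0 0 255;0 0 0 0 0 0 255;0 0 0 0 0 0 255;0 0 0 0 0 0 255;0 0 0 0 0 0 255")

```text
time: 13.07
position: [0.579, 0.2434, 0.0869]
tool_rot: [-3.107, 0.464, -0.0]
ft_force: [1.3, 0.2, -0.4]
grip_width: 0.274
grip_force: 40.0
```

Emit:
move_arm(increments="0 0 10 0 0 0 255;0 0 20 0 0 0 255;0 0 22 0 0 0 255;5 -20 3 0 0 2 255;6 -30 0 0 0 3 255;6 -30 0 0 0 3 255;6 -30 0 0 0 3 255;6 -30 0 0 0 3 255")

```text
time: 13.73
position: [0.6073, 0.1017, 0.1417]
tool_rot: [3.14, -0.078, -0.002]
ft_force: [0.2, -0.2, -3.8]
grip_width: 0.272
grip_force: 40.0
```

Emit:
move_arm(increments="6 -20 0 0 0 3 255;2 -10 0 0 0 2 255;0 0 0 0 0 0 255;0 0 0 0 0 0 255;0 0 0 0 0 0 255;0 0 0 0 0 0 255;0 0 0 0 0 0 255;0 0 0 0 0 0 255")

```text
time: 14.4
position: [0.6156, 0.0747, 0.1419]
tool_rot: [-3.141, -0.058, 0.0]
ft_force: [0.6, 0.8, -4.7]
grip_width: 0.273
grip_force: 40.0
```

```bash
python3 - <<'E'
from h import *
st(); im=ctrl.get_image("wrist"); W=cloud(im); save(im,"w3.png"); np.savez("w3.npz",W=W)
p=ctrl.get_state()["position"]
rects(W,p[2]-.033+.014,p[2]-.033+.036,"slab",200,(p[0],p[1],.12))
for n,b in dict(B=(.625,-.016,.09),A=(.579,.243,.1)).items():
  rects(W,.03,.0455,"face"+n,300,b); rects(W,.047,.056,"key"+n,20,b)
im=ctrl.get_image("top"); W=cloud(im)
rects(W,.032,.047,"top faceA",100,(.577,.243,.09))
E
```

```text
t 14.4 tcp [615.6  74.7 141.9] yaw 2.1 tilt [-1.e-04  2.e-04 -1.e+00] f [ 0.6  0.8 -4.7] w 0.273 q [ 0.27  0.35 -0.53  1.62  0.19  1.22 -1.84]
slab [251. 177.] 9900 c [643.5  75.6] size [75.8 76.2] ang 2.1 z 0.1358
faceB [356. 171.] 7494 c [631.3 -15.9] size [118.   76.7] ang 6.1 z 0.0409
faceB [432. 159.] 874 c [652.2 -84.4] size [44.2 25.7] ang 87.2 z 0.0325
keyB [392. 133.] 236 c [676.3 -38.9] size [12.1 14.5] ang 79.9 z 0.0532
keyB [325. 208.] 182 c [606.9  11.5] size [11.8 14.4] ang 55.2 z 0.0535
keyB [386. 233.] 123 c [583.9 -48.6] size [ 6.7 13.3] ang 17.0 z 0.052
faceA [ 78. 201.] 7596 c [589.3 242.9] size [ 77.3 118. ] ang 78.4 z 0.0407
keyA [ 43. 166.] 235 c [636.3 261.4] size [12.5 12.8] ang 66.9 z 0.0531
keyA [102. 244.] 174 c [563.  218.2] size [11.7 11.6] ang 6.7 z 0.0533
keyA [ 39. 259.] 128 c [545.4 280.5] size [13.4  7.5] ang 72.2 z 0.0509
top faceA [149. 159.] 1361 c [580.9 244.1] size [ 77.9 130.7] ang 78.4 z 0.0385
```

View pics/w3.png

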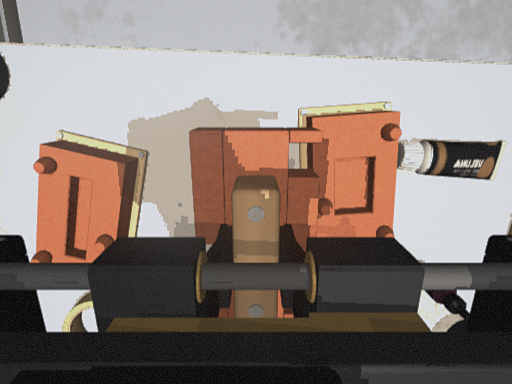

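Lower A is on the left with keys at (43,166), (39,259) and (102,244), so x is up and its yaw is -11.6°. Lower B agrees with the earlier measurement.

Emit:
move_arm(increments="1 -12 0 0 0 1 255;2 -25 0 0 0 1.2 255;2 -25 0 0 0 1 255;2 -18 0 0 0 1 255;2 -11 0 0 0 0 255;0 0 -15 0 0 0 255;0 0 -15 0 0 0 255;0 0 -10 0 0 0 255")

```text
time: 15.17
position: [0.6244, -0.017, 0.1006]
tool_rot: [-3.136, -0.169, 0.002]
ft_force: [-1.2, -0.1, -5.1]
grip_width: 0.273
grip_force: 40.0
```

Emit:
move_arm(increments="0 0 -3 0 0 0 255;0 0 0 0 0 0 255;0 0 0 0 0 0 255;0 0 0 0 0 0 255;0 0 0 0 0 0 255;0 0 0 0 0 0 255;0 0 0 0 0 0 255;0 0 0 0 0 0 255")

```text
time: 15.83
position: [0.6251, -0.0176, 0.0992]
tool_rot: [3.137, 0.17, 0.001]
ft_force: [-0.4, -0.2, -4.0]
grip_width: 0.271
grip_force: 40.0
```

Emit:
move_arm(increments="-0.5 1 -3 0 0 0.1 255;0 0 -3 0 0 0 255;0 0 -3 0 0 0 255;0 0 -3 0 0 0 255;0 0 -3 0 0 0 255;0 0 -2 0 0 0 255;0 0 -2 0 0 0 255;0 0 -1 0 0 0 255")

```text
time: 16.5
position: [0.6242, -0.0167, 0.0785]
tool_rot: [3.137, 0.173, -0.001]
ft_force: [0.0, -0.3, -4.3]
grip_width: 0.274
grip_force: 40.0
```

Emit:
move_arm(increments="0 0 -1.5 0 0 0 255;0 0 -1.5 0 0 0 255;0 0 -1 0 0 0 255;0 0 -0.7 0 0 0 255;0 0 -0.5 0 0 0 255;0 0 -0.5 0 0 0 255;0 0 0 0 0 0 255;0 0 0 0 0 0 255")

```text
time: 17.17
position: [0.6244, -0.0166, 0.0732]
tool_rot: [3.137, 0.173, -0.0]
ft_force: [-1.1, -0.3, -3.2]
grip_width: 0.275
grip_force: 40.0
```

Emit:
move_arm(increments="0 0 -0.5 0 0 0 255;0 0 -0.3 0 0 0 255;0 0 0 0 0 0 255;0 0 0 0 0 0 255;0 0 0 0 0 0 200;0 0 0 0 0 0 150;0 0 0 0 0 0 80;0 0 0 0 0 0 0")

```text
time: 17.83
position: [0.625, -0.0166, 0.0728]
tool_rot: [3.137, 0.173, 0.002]
ft_force: [0.1, -0.1, -0.6]
grip_width: 0.417
grip_force: 0.0
```

Emit:
move_arm(increments="0 0 0 0 0 0 0;0 0 0 0 0 0 0;0 0 0 0 0 0 0;0 0 0 0 0 0 0;0 0 10 0 0 0 0;0 0 20 0 0 0 0;-10 0 25 0 0 1 0;-20 0 25 0 0 2 0")

```text
time: 18.5
position: [0.5953, -0.0165, 0.1535]
tool_rot: [-3.13, -0.256, -0.001]
ft_force: [0.7, -0.3, 0.8]
grip_width: 0.972
grip_force: 0.0
```

```bash
python3 - <<'E'
from h import *
im=ctrl.get_image("wrist"); W=cloud(im); st()
rects(W,.055,.075,"slab",200,(.625,-.016,.09))
rects(W,.09,.11,"bar",100,(.625,-.016,.09))
E
```

```text
t 18.55 tcp [594.1 -16.  159.3] yaw 9.54 tilt [ 0.0048 -0.0013 -1.    ] f [-1.3  1.   2.8] w 0.984 q [ 0.43  0.28 -0.52  1.67  0.15  1.23 -1.54]
slab [259. 153.] 8571 c [625.2 -16.8] size [130.   76.1] ang 6.3 z 0.0668
bar [262. 170.] 3266 c [625.3 -16.7] size [79.7 24.1] ang 6.3 z 0.1008
```

Emit:
move_arm(increments="-18 2 0 0 0 3.2 0;-20 2 0 0 0 3.2 0;-20 2 0 0 0 3.2 0;-20 2 0 0 0 3.2 0;-20 2 0 0 0 3.2 0;-20 2 0 0 0 3.2 0;-20 2 0 0 0 3.2 0;-10 2 0 0 0 3.2 0")

```text
time: 19.22
position: [0.4445, -0.0005, 0.1528]
tool_rot: [2.995, 0.946, -0.001]
ft_force: [-0.3, -0.0, -1.1]
grip_width: 1.002
grip_force: 0.0
```

Emit:
move_arm(increments="0 0 0 0 0 0 0;0 0 0 0 0 0 0;0 0 0 0 0 0 0;0 0 0 0 0 0 0;0 0 0 0 0 0 0;0 0 0 0 0 0 0;0 0 0 0 0 0 0;0 0 0 0 0 0 0", grip_force=55)

```text
time: 19.88
position: [0.4465, -0.0006, 0.1523]
tool_rot: [-2.997, -0.942, 0.0]
ft_force: [-0.2, 0.2, -0.7]
grip_width: 1.001
grip_force: 0.0
```

```bash
python3 - <<'E'
from h import *
im=ctrl.get_image("wrist"); W=cloud(im); st()
rects(W,.015,.036,"slab",200,(.425,-.004,.09))
rects(W,.05,.07,"bar",100,(.425,-.004,.09))
E
```

```text
t 19.93 tcp [446.5  -0.6 152.3] yaw 34.9 tilt [-3.e-04  2.e-04 -1.e+00] f [ 0.2 -0.4 -0. ] w 1.004 q [ 0.53 -0.05 -0.57  2.   -0.03  1.18 -0.99]
slab [248. 194.] 5856 c [425.3  -4.9] size [130.5  76.1] ang 35.2 z 0.0268
bar [245. 212.] 2143 c [425.9  -4.4] size [79.7 23.9] ang 35.0 z 0.0607
```

Emit:
move_arm(increments="-4 2 -20 0 0 0.2 100;-4.7 2.5 -25 0 0 0 100;0 0 -25 0 0 0 100;0 0 -20 0 0 0 100;0 0 -15 0 0 0 100;0 0 -8 0 0 0 100;0 0 0 0 0 0 100;0 0 0 0 0 0 100")

```text
time: 20.6
position: [0.4379, 0.004, 0.0396]
tool_rot: [-2.995, -0.947, 0.0]
ft_force: [-0.2, -0.1, -0.3]
grip_width: 0.615
grip_force: 0.0
```

Emit:
move_arm(increments="0 0 -3 0 0 0 100;0 0 -2.5 0 0 0 100;0 0 0 0 0 0 255;0 0 0 0 0 0 255;0 0 0 0 0 0 255;0 0 0 0 0 0 255;0 0 0 0 0 0 255;0 0 0 0 0 0 255")

```text
time: 21.27
position: [0.4377, 0.0041, 0.0341]
tool_rot: [-2.995, -0.947, -0.0]
ft_force: [-0.3, 1.5, 1.6]
grip_width: 0.268
grip_force: 55.0
```

Emit:
move_arm(increments="0 0 0 0 0 0 255;0 0 0 0 0 0 255;0 0 0 0 0 0 255;0 0 0 0 0 0 255;0 0 0 0 0 0 255;0 0 0 0 0 0 255;0 0 0 0 0 0 255;0 0 0 0 0 0 255")

```text
time: 21.93
position: [0.4377, 0.0041, 0.034]
tool_rot: [-2.995, -0.948, 0.0]
ft_force: [-2.2, 2.6, 4.6]
grip_width: 0.268
grip_force: 55.0
```

Emit:
move_arm(increments="0 0 10 0 0 0 255;0 0 20 0 0 0 255;0 0 25 0 0 0 255;0 0 25 0 0 0 255;5 5 25 0 0 -3 255;10 18 0 0 0 -4 255;16 24 0 0 0 -4 255;16 24 0 0 0 -4 255")

```text
time: 22.6
position: [0.4853, 0.0741, 0.1394]
tool_rot: [3.093, 0.538, 0.002]
ft_force: [0.6, -1.2, -3.9]
grip_width: 0.27
grip_force: 55.0
```

Emit:
move_arm(increments="16 24 0 0 0 -4 255;16 24 0 0 0 -4 255;16 24 0 0 0 -4 255;16 24 0 0 0 -4 255;16 24 0 0 0 -4 255;16 24 0 0 0 -4 255;10 14 0 0 0 -4 255;4 4 0 0 0 -3 255")

```text
time: 23.27
position: [0.5952, 0.24, 0.138]
tool_rot: [-3.125, 0.298, 0.001]
ft_force: [-0.2, -0.2, -3.8]
grip_width: 0.271
grip_force: 55.0
```

Emit:
move_arm(increments="0 0 0 0 0 0 255;0 0 0 0 0 0 255;0 0 0 0 0 0 255;0 0 0 0 0 0 255;0 0 0 0 0 0 255;0 0 0 0 0 0 255;0 0 0 0 0 0 255;0 0 0 0 0 0 255")

```text
time: 23.93
position: [0.5947, 0.2366, 0.139]
tool_rot: [3.127, -0.299, 0.0]
ft_force: [-0.2, 0.1, -3.2]
grip_width: 0.274
grip_force: 55.0
```

```bash
python3 - <<'E'
from h import *
st(); im=ctrl.get_image("wrist"); W=cloud(im); save(im,"w4.png"); p=ctrl.get_state()["position"]
rects(W,p[2]-.034+.014,p[2]-.034+.036,"slab",200,(p[0],p[1],.12))
b=(.583,.244,.1)
rects(W,.03,.0455,"faceA",300,b); rects(W,.047,.056,"keyA",20,b)
E
```

```text
t 23.93 tcp [594.7 236.6 139. ] yaw -10.91 tilt [ 2.e-04 -2.e-04 -1.e+00] f [-0.2  0.1 -3.2] w 0.274 q [ 0.08  0.42 -0.64  1.56  0.26  1.24 -2.37]
slab [42. 89.] 3162 c [702.4 336.7] size [22.2 43.8] ang 20.9 z 0.1284
slab [ 51. 165.] 1456 c [661.1 350.2] size [46.6 12.9] ang 0.0 z 0.1226
slab [261. 191.] 7879 c [614.2 232.9] size [76.4 61.5] ang 79.2 z 0.1317
faceA [250. 143.] 1231 c [640.8 232.7] size [76.1 12.5] ang 78.6 z 0.0408
faceA [216. 179.] 337 c [615.  269.5] size [13.9 20.6] ang 80.1 z 0.0409
keyA [117. 147.] 123 c [660.8 342.8] size [21.4  2.3] ang 0.5 z 0.0519
```

Emit:
move_arm(increments="1.4 2.5 0 0 0 -0.7 255;1.3 2.2 -10 0 0 0 255;0 0 -15 0 0 0 255;0 0 -10 0 0 0 255;0 0 -6 0 0 0 255;0 0 0 0 0 0 255;0 0 0 0 0 0 255;0 0 0 0 0 0 255")

```text
time: 24.65
position: [0.5978, 0.2418, 0.0984]
tool_rot: [-3.125, 0.317, -0.001]
ft_force: [-0.9, 0.3, -3.0]
grip_width: 0.267
grip_force: 55.0
```

Yaw is -11.6° and the position is within 0.5 mm, so I'll lower it.

Emit:
move_arm(increments="-0.4 -0.5 -3 0 0 0 255;0 0 -3 0 0 0 255;0 0 -3 0 0 0 255;0 0 -3 0 0 0 255;0 0 -3 0 0 0 255;0 0 -2 0 0 0 255;0 0 -1 0 0 0 255;0 0 0 0 0 0 255")

```text
time: 25.32
position: [0.5968, 0.241, 0.0795]
tool_rot: [3.125, -0.317, -0.001]
ft_force: [-0.0, -0.5, -3.4]
grip_width: 0.271
grip_force: 55.0
```

Emit:
move_arm(increments="0.4 0.2 -1.5 0 0 0 255;0 0 -1 0 0 0 255;0 0 -1 0 0 0 255;0 0 -0.7 0 0 0 255;0 0 -0.5 0 0 0 255;0 0 -0.5 0 0 0 255;0 0 0 0 0 0 255;0 0 0 0 0 0 255")

```text
time: 25.98
position: [0.5974, 0.2413, 0.0747]
tool_rot: [3.125, -0.317, -0.0]
ft_force: [-0.0, 0.8, -3.7]
grip_width: 0.272
grip_force: 55.0
```

Emit:
move_arm(increments="0 0 -0.6 0 0 0 255;0 0 -0.6 0 0 0 255;0 0 0 0 0 0 255;0 0 0 0 0 0 255;0 0 0 0 0 0 200;0 0 0 0 0 0 150;0 0 0 0 0 0 80;0 0 0 0 0 0 0")

```text
time: 26.65
position: [0.5977, 0.2415, 0.0735]
tool_rot: [-3.125, 0.317, -0.001]
ft_force: [0.7, 0.5, 0.1]
grip_width: 0.421
grip_force: 0.0
```

Emit:
move_arm(increments="0 0 0 0 0 0 0;0 0 0 0 0 0 0;0 0 0 0 0 0 0;0 0 0 0 0 0 0;0 0 10 0 0 0 0;0 0 20 0 0 0 0;-10 0 25 0 0 0 0;-20 0 25 0 0 0 0")

```text
time: 27.32
position: [0.5687, 0.2405, 0.1545]
tool_rot: [-3.125, 0.321, -0.0]
ft_force: [0.6, -0.6, 1.2]
grip_width: 0.972
grip_force: 0.0
```

Emit:
move_arm(increments="-15 -20 10 0 0 0 0;-10 -30 10 0 0 0 0;-10 -30 10 0 0 0 0;-10 -30 0 0 0 0 0;0 0 0 0 0 0 0;0 0 0 0 0 0 0;0 0 0 0 0 0 0;0 0 0 0 0 0 0")

```text
time: 27.98
position: [0.5225, 0.1328, 0.1838]
tool_rot: [-3.125, 0.314, -0.0]
ft_force: [0.8, -0.4, 0.4]
grip_width: 1.006
grip_force: 0.0
```

```bash
python3 - <<'E'
from h import *
st()
im=ctrl.get_image("wrist"); W=cloud(im); save(im,"w5.png")
for n,b in dict(A=(.583,.244,.09),B=(.625,-.016,.09)).items():
    rects(W,.055,.075,"slab"+n,200,b); rects(W,.09,.11,"bar"+n,100,b)
im=ctrl.get_image("top"); W=cloud(im); save(im,"top5.png")
for n,b in dict(A=(.583,.244,.09),B=(.625,-.016,.09),C=(.62,-.255,.09)).items(): rects(W,.055,.075,"top slab"+n,200,b)
E
```

```text
t 27.98 tcp [522.5 132.8 183.8] yaw -11.48 tilt [ 3.e-04  8.e-04 -1.e+00] f [ 0.8 -0.4  0.4] w 1.006 q [ 0.29  0.15 -0.65  1.76  0.1   1.26 -2.15]
slabA [142. 140.] 6031 c [583.  244.1] size [ 76.5 129.8] ang 78.4 z 0.0668
slabA [ 93. 149.] 727 c [589.3 277. ] size [10.1 75.4] ang 78.8 z 0.0668
barA [114. 154.] 3024 c [583.  243.9] size [24.7 79.1] ang 78.0 z 0.1006
slabB [384.  67.] 5567 c [616.7 -16.9] size [113.6  76.2] ang 6.4 z 0.0668
slabB [444.  37.] 625 c [621.9 -51.4] size [61.5  8.4] ang 6.0 z 0.0668
barB [421.  43.] 3402 c [620.1 -16.6] size [70.  25.1] ang 6.0 z 0.1006
top slabB [257. 142.] 1162 c [622.8 -16.8] size [131.   76.2] ang 6.4 z 0.0643
top slabC [357. 148.] 1139 c [ 618.  -254.9] size [ 76.9 131.3] ang 88.8 z 0.0641
```

View pics/top5.png

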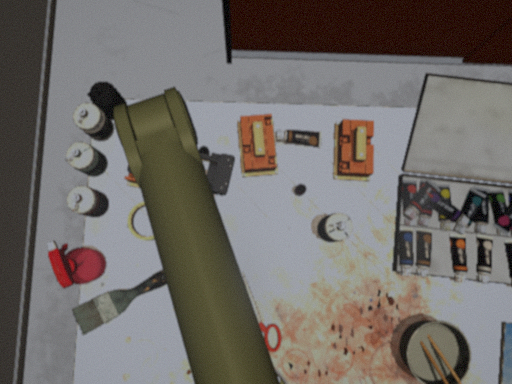

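The picture shows B closed at (257,142) and C closed at (357,148), with the tube, bottles and tape where they were. The arm hides A, but the wrist camera puts its slab top at 66 mm, aligned with lower A. I'll hand the job in.

```bash
python3 -c "
from bench import ctrl
print(ctrl.close_job())"
```

```text
the job is handed in; nothing more can be done
None
```

All three upper halves are back on their own lower halves and measured fully closed (faces together, within about 1 mm); the bystanders in view had not moved, and the job was handed in at about 28 s, with no verdict returned.

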